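# Hold a grille part inside the inspection hood

### The job

First stand the inspection light upright on the bench in front of the inspection hood's window, its lens squarely facing the window, centred on it and about 25 mm away, and let go of it. Then take the black grille part that stands in the rack, pass it straight down through the slot in the top of the hood until about half of its length is inside, and finish while still holding it there in the gripper, hanging clear of the hood's floor and not pushed hard against the slot. Leave the light where you stood it and leave the other things on the bench alone.

Things in the scene. Friction and masses are not known exactly. Their poses are not given: they have to be found in the camera images.
- hood: inspection hood, fixed: a grey sheet-metal box 80 (x) x 100 (y) x 90 mm tall with an aluminium lid; origin at the centre of its underside on the bench, z up; its front face (-x side, 40 mm from the origin) has a window. A foot flange 4 mm thick sticks out 12 mm beyond the box on the y sides and 4 mm on the x sides. It stands on the left or on the right of the bench, with the rack on the other side
- slot (a point): centre of the slot, level with the top of the hood's lid (90 mm above the bench); axes those of the hood. The slot is 22 mm along x and 43 mm along y, through a lid 6 mm thick, so the grille part has 2 mm clearance on each side; below it is free space down to the hood's floor, 86 mm below this point
- window (a point): centre of the hood's window on the outer front face, 36 mm above the bench; axes those of the hood, outside is towards -x. The window is 50 mm wide and 44 mm high and closed by a clear pane
- lamp: inspection light, loose, about 160 g: an upright aluminium block 30 (x) x 40 (y) x 60 mm tall with a round white lens in a black ring on its +x face and a small black button (3 mm high) on top near its back (-x) edge; origin at the centre of its underside, z up. Grip it across the 40 mm (y) width
- lens (a point): centre of the light's lens, 15 mm in +x from the light's origin and 36 mm above its underside; axes those of the light, the lens looks along +x
- rack: parts rack, fixed: a grey block 100 (x) x 76 (y) x 35 mm tall with two pockets of 21 (x) x 42 (y) mm, 30 mm deep, 24 mm either side of its origin along x; origin at the centre of its underside. The grille part stands in the pocket on the -x side, the other is empty
- grille: the grille part to inspect: black flat frame 117 mm long, 39 wide, 18 thick, rounded ends, 22 g; it stands upright in the rack, upper 87 mm showing (two like it lie on the bench). Body x runs up its length, y across its width, z its thickness; origin in the middle of one 39x117 face. Read its attitude from the two points below. Grip it across the 39 mm width near its upper end
- grille_low (a point): middle of the lower end face of the grille part, 117 mm below grille_top; axes: z up along the part's length (upwards), y along its 39 mm width, x along its 18 mm thickness
- grille_top (a point): middle of the upper end face of the grille part; axes as at grille_low
- spare_board: bystander: small green circuit board, 36x60x12 mm, lying; origin at the centre of its underside; leave it alone
- marker: bystander: felt marker with red cap, 18 mm thick, 132 mm long, lying; origin at the centre of its underside; leave it alone
- side_cutters: bystander: side cutters with blue handles, 40x162x12 mm, lying; origin at the centre of its underside; leave it alone
- bolt: bystander: hexagon bolt standing on its head, 34 mm tall; origin at the centre of its underside; leave it alone
- ribbon_roll: bystander: black roll standing upright, 42 mm diameter, 76 mm tall; origin at the centre of its underside; leave it alone
- carton: bystander: small brown carton, 91x60x55 mm; origin at the centre of its underside; leave it alone

How it is judged:
By the outcome, as a careful person would: the job done as asked, in the order asked, and still so for the second after the job is handed in, while the arm keeps its last pose, push and grip.
It also fails if it takes over 61 s, if anything falls off the work surface, if the arm or the gripper's body presses on something with over 40 N, if the wrist force passes 120 N, or if a joint passes its speed limit or range.

### The arm

A 6-joint arm with a two-finger parallel gripper is mounted at the origin on a cart in front of the work surface, level with it; the furniture and walls round the work are solid. World frame = base frame: x ahead of the robot, y to its left, z up, the work surface at z = 0. Lengths are in m, angles in rad, forces in N, time in s.
With the tool pointing down it reaches from about 0.3 to 0.875 m from the base axis. Payload 6.4 kg.
Tool frame: the origin (TCP) lies between the finger pads; the fingertips stand 19 mm ahead of it and the grasp point (between the pads) is the TCP (ctrl.tips_ahead is the z of the fingertips in the tool frame, in m); z points along the fingers, y is the line along which they close (so a half turn about z gives the same grasp; the last joint's range is limited). The gripper opens to 85 mm and grips with 20 to 120 N. Pads are 22 mm wide; open, the fingers measure 114 mm over their backs; the gripper's body (76 mm by 85 mm) begins 54 mm behind the grasp point. The pads swing forward as they close: fully open they stand 13 mm farther back than shut.
Start: joints at [-1.322, 0.181, 1.607, -0, 1.354, -0.206], TCP at [0.253, -0.517, 0.25] pointing down, gripper open.
Joint ranges: [-2.99, 2.99], [-0.89, 2.07], [0.3, 2.58], [-1.14, 4.28], [0, 2.63], [-3.12, 3.12]. Speed limits (rad/s): [2.57, 2.57, 3.01, 3.14, 3.14, 3.14].

### API

Orientations are given as a unit quaternion [w, x, y, z].
In Python, from bench import readout, vision, ctrl gives the robot as it stands.
- The arm moves only by the tool play_rows, never from a script. Its arguments are lists of equal length, an entry for each row: "xyz": the shift along the tool's x, y, z in mm, a list of three; "rot": the turn, a rotation vector about the tool's x, y, z in rad, a list of three; "grip": the opening, from 0 (shut) to 1 (fully open). In form: {"xyz": [[x, y, z], ...], "rot": [[rx, ry, rz], ...], "grip": [grip, ...]}. A call has exactly 10 rows; each row is the pose to reach, as a shift and turn from the pose commanded when the call began, along the tool's axes at that moment; what a row does not reach only later rows make up. A row lasts 1/8 s, in which the tool goes at most 62.5 mm and 10.7 degrees, less where a joint would pass 70% of its speed; a pose out of reach is approached as far as the arm can. A call with a gripper value outside its range is refused whole. The fingers move at their own pace and stop on an object; the grip force is fixed at half the most. Time passes only in rows, so rows that repeat a pose let the fingers close, or fill a call up. It gives the time, the measured TCP pose, the force, the opening and the grip force at its end, in the units of the state.
- readout.get_obs(): the state, without advancing time (a new reading comes with each control period).
- vision.camera(name): name is "side" or "top" or "wrist"; returns a dict with "color" (400x640x3 uint8, red, green, blue), "depth" (400x640 float32, m along the optical axis (not along the pixel's ray), 0 where there is no reading), "camera_matrix" (3x3 intrinsics, pixels), "extrinsics" (4x4, takes a point from camera to world coordinates); the wrist camera has in their place "hand_eye" (4x4, takes a point from camera to tool coordinates, whose origin is the TCP and whose axes are the flange's). Camera axes: x right, y down, z forward; pixel columns grow to the right and rows downward; lengths in m; the calibration is good to about 2 mm. A picture is of the moment at which its call begins: read the wrist's pose just before it.
- ctrl.hand_in(): hands the job in; it is judged then, once.
The state is a dict: "time_s": time; "q": joint angles; "dq": joint speeds; "joint_efforts": joint torques, N m; "eef_pos": TCP position; "eef_rot": TCP orientation; "wrist_force": force on the tool from outside, world axes, zero at the start; "torque": the same for the moment, N m; "opening": opening from 0.0 (shut) to 1.0 (fully open); "grasp_force": force on a finger pad.
Only numpy, scipy, OpenCV 4.12 (cv2) and the standard library are available. Lean on these libraries where they do the work, as an engineer would, in place of code of your own. Each camera call takes 0.05 s, during which the arm holds its last target. There are 200 camera calls.

## Working session

There is one attempt and no reset: what is moved stays moved. The work goes in short steps, Python scripts to look and compute and a tool call to move; the robot and the scene stay as the last step left them, time stands still between calls to the robot, and variables do not carry over. Pictures are saved under pics/ and viewed, at most 10 in all, crops included, and the job is handed in when it is done.

Besides the shell and the picture viewer there is one more tool, called after "Emit:" in YAML: its name, and indented under it one key for each argument. play_rows: Moves the arm, as the interface text tells. Its arguments: {"type":"object","properties":{"xyz":{"type":"array","items":{"type":"array","items":{"type":"number"}}},"rot":{"type":"array","items":{"type":"array","items":{"type":"number"}}},"grip":{"type":"array","items":{"type":"number"}}},"required":["xyz","rot","grip"]}

```bash
mkdir -p pics; cat > h.py <<'E'
import numpy as np, cv2
from bench import readout, vision, ctrl
from scipy.spatial.transform import Rotation as R
def T():
    o=readout.get_obs(); q=o["eef_rot"]; M=np.eye(4); M[:3,:3]=R.from_quat([q[1],q[2],q[3],q[0]]).as_matrix(); M[:3,3]=o["eef_pos"]; return M
def shot(n,f):
    M=T(); c=vision.camera(n); E=c["extrinsics"] if n!="wrist" else M@c["hand_eye"]
    np.savez("pics/"+f,color=c["color"],depth=c["depth"],K=c["camera_matrix"],E=E)
    cv2.imwrite("pics/%s.png"%f,c["color"][:,:,::-1]); return load(f)
def load(f): return dict(np.load("pics/%s.npz"%f))
def cloud(c):
    v,u=np.mgrid[:400,:640]; d=c["depth"]; K=c["K"]
    P=np.stack([(u-K[0,2])/K[0,0]*d,(v-K[1,2])/K[1,1]*d,d],-1)
    W=P@c["E"][:3,:3].T+c["E"][:3,3]; W[d==0]=np.nan; return W
def ray(c,u,v,z):
    "world point on pixel ray at height z"
    K=c["K"]; r=c["E"][:3,:3]@np.array([(u-K[0,2])/K[0,0],(v-K[1,2])/K[1,1],1]); o=c["E"][:3,3]
    return o+r*(z-o[2])/r[2]
E
python3 - <<'E'
from h import *
a=shot("top","top0");b=shot("side","side0")
for c in(a,b):print(c["K"].round(1).tolist(),c["E"].round(3).tolist())
print(T().round(4).tolist(),readout.get_obs())
E
```

```text
[[469.0, 0.0, 331.1], [0.0, 469.0, 204.1], [0.0, 0.0, 1.0]] [[0.017, -0.996, 0.093, 0.41], [-1.0, -0.018, -0.008, -0.0], [0.01, -0.093, -0.996, 1.157], [0.0, 0.0, 0.0, 1.0]]
[[476.8, 0.0, 318.4], [0.0, 476.8, 201.8], [0.0, 0.0, 1.0]] [[0.975, -0.091, 0.204, 0.301], [-0.223, -0.355, 0.908, -1.045], [-0.01, -0.931, -0.366, 0.501], [0.0, 0.0, 0.0, 1.0]]
[[0.8984, 0.4393, -0.0004, 0.2525], [0.4393, -0.8984, 0.0016, -0.5161], [0.0003, -0.0016, -1.0, 0.2495], [0.0, 0.0, 0.0, 1.0]] {'time_s': 0.1, 'q': array([-1.32230047e+00,  1.81466000e-01,  1.60791604e+00, -3.59784057e-06,
        1.35381977e+00, -2.06294917e-01]), 'dq': array([ 0.00127701, -0.00048419, -0.00170948, -0.00017948,  0.0020372 ,
       -0.0013714 ]), 'joint_efforts': array([ 7.77223595e-04, -4.45871902e+01, -3.52241349e+01, -1.48964659e-04,
        4.05000988e-03, -2.48401636e-05]), 'eef_pos': array([ 0.25248036, -0.51607238,  0.24947077]), 'eef_rot': array([-8.04361491e-04,  9.74256482e-01,  2.25441036e-01, -1.87317453e-05]), 'wrist_force': array([-0.10202197,  0.04173285, -0.61792496]), 'torque': array([ 0.01076197,  0.0228864 , -0.03664445]), 'grasp_force': 0.0, 'opening': 0.9986959064502737}
```

```bash
ls .
```

```text
h.py
pics
```

View pics/top0.png

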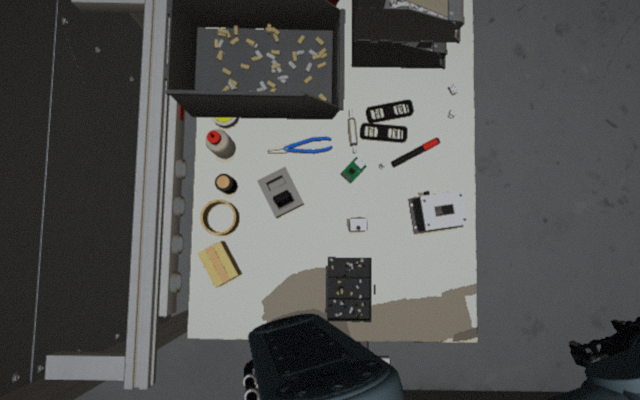

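View pics/side0.png

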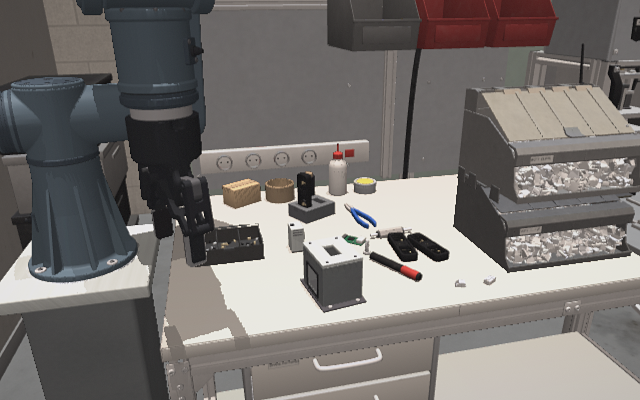

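The top view shows the hood at about (440,210), the lamp at (357,224), the rack at (281,192) with the grille in its lower-right pocket, and two loose grilles at (387,120). The side view shows the window facing the robot (-x) at (313,275). Next I'll enlarge these areas.

```bash
python3 - <<'E'
from h import *
c=load("top0");s=load("side0")
def cr(c,u,v,w,h,k):return cv2.resize(c["color"][v:v+h,u:u+w,::-1],(w*k,h*k),interpolation=cv2.INTER_CUBIC)
A=np.hstack([cr(c,400,180,80,60,5),cr(c,335,200,80,60,5)[:,:400]])
B=np.hstack([cr(c,245,160,80,60,5),cr(s,278,217,100,75,4)])
cv2.imwrite("pics/c1.png",np.vstack([A,B]))
W=cloud(c)
for n,(u0,u1,v0,v1),(z0,z1) in [("lid",(405,475,180,240),(.08,.1)),("lamp",(340,375,205,240),(.052,.07)),("rack",(250,310,160,225),(.028,.042)),("grille",(260,305,180,220),(.08,.14))]:
    P=W[v0:v1,u0:u1].reshape(-1,3);P=P[(P[:,2]>z0)&(P[:,2]<z1)]
    r=cv2.minAreaRect((P[:,:2]*1000).astype(np.float32));print(n,len(P),P.mean(0).round(4),r,np.median(P[:,2]))
E
```

```text
lid 1381 [ 0.5005 -0.2678  0.09  ] ((500.8777160644531, -269.062744140625), (79.97435760498047, 101.68281555175781), 9.49538516998291) 0.09014112808819252
lamp 222 [ 0.4658 -0.0735  0.0599] ((466.290771484375, -74.74249267578125), (30.843196868896484, 40.33381652832031), 1.5302332639694214) 0.05996951695699204
rack 935 [0.5432 0.1126 0.0355] ((542.8980712890625, 112.68871307373047), (101.0475845336914, 75.29772186279297), 27.839292526245117) 0.03551388504521236
grille 159 [0.521  0.101  0.1183] ((521.5926513671875, 101.30287170410156), (18.101743698120117, 38.35017395019531), 27.919677734375) 0.12111159435393004
```

View pics/c1.png

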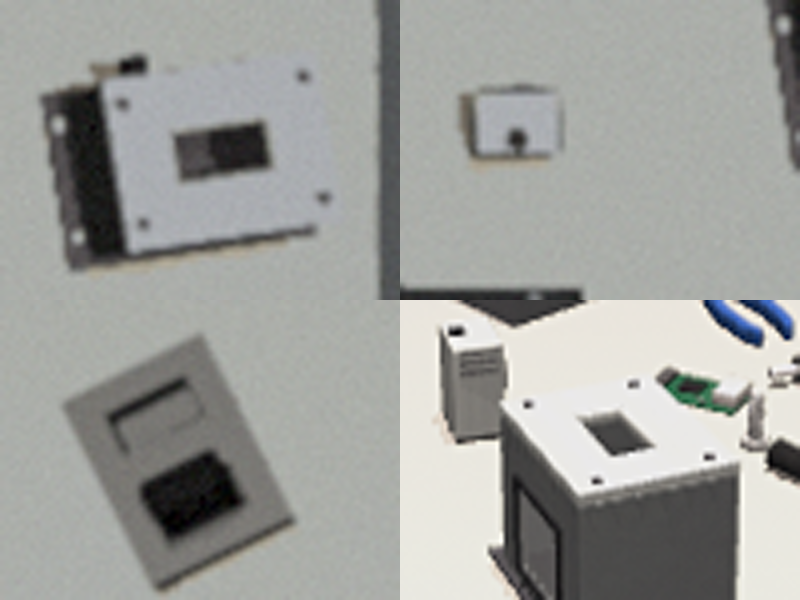

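Depth fits agree with the given sizes: hood yaw is about 9.5°, lamp 1.5° with its button on the -x side so the lens faces +x, and rack and grille 28°. I'll move above the lamp.

```bash
cat >> h.py <<'E'
def go(x,y,z,yaw):
    "tool down, tool x at yaw deg (world): shift mm / rotvec from present pose"
    M=T(); a=np.radians(yaw); D=np.array([[np.cos(a),np.sin(a),0],[np.sin(a),-np.cos(a),0],[0,0,-1]])
    print("xyz",(M[:3,:3].T@(np.array([x,y,z])-M[:3,3])*1000).round(1),"rot",R.from_matrix(M[:3,:3].T@D).as_rotvec().round(4))
E
python3 - <<'E'
from h import *
go(.466,-.0747,.2,1.5)
print(vision.camera("wrist")["hand_eye"].round(3).tolist())
E
```

```text
xyz [ 385.7 -302.6   50.1] rot [-0.0016  0.      0.4286]
[[-0.0, -0.96, -0.279, 0.071], [1.0, -0.0, 0.0, 0.0], [-0.0, -0.279, 0.96, -0.124], [0.0, 0.0, 0.0, 1.0]]
```

Emit:
play_rows:
  xyz:
    - [40,-31,5]
    - [80,-63,10]
    - [121,-95,16]
    - [162,-127,21]
    - [203,-159,26]
    - [244,-191,32]
    - [285,-223,37]
    - [325,-255,42]
    - [360,-282,47]
    - [385.7,-302.6,50]
  rot:
    - [0,0,0.04]
    - [0,0,0.09]
    - [0,0,0.13]
    - [0,0,0.18]
    - [0,0,0.23]
    - [0,0,0.28]
    - [0,0,0.32]
    - [0,0,0.36]
    - [0,0,0.4]
    - [-0.0016,0,0.4286]
  grip: [1,1,1,1,1,1,1,1,1,1]

```text
time_s: 1.4
eef_pos: [0.4665, -0.0734, 0.1999]
eef_rot: [0.001, 1.0, 0.013, -0.0]
wrist_force: [0.1, -0.1, 0.3]
opening: 1.004
grasp_force: 0.0
```

```bash
python3 - <<'E'
from h import *
print(T()[:3,3]);c=shot("wrist","w1");W=cloud(c)
P=W.reshape(-1,3);P=P[(P[:,2]>.055)&(P[:,2]<.0615)&(np.hypot(P[:,0]-.466,P[:,1]+.075)<.04)]
print(len(P),cv2.minAreaRect((P[:,:2]*1000).astype(np.float32)),np.median(P[:,2]))
E
```

```text
[ 0.466466   -0.07337691  0.19990954]
1021 ((467.5633850097656, -75.6497802734375), (30.267780303955078, 40.424381256103516), 2.993396282196045) 0.0604693779584522
```

```bash
python3 -c "
from h import *
go(.467,-.0753,.045,2.5)"
```

```text
xyz [ -0.3   4.6 154.6] rot [-0.0009 -0.0004 -0.0175]
```

```bash
python3 -c "
from h import *
o=readout.get_obs();print(o['eef_pos'],o['dq'].round(3))
vision.camera('wrist');go(.467,-.0753,.045,2.5);o=readout.get_obs();print(o['eef_pos'],o['dq'].round(3))
vision.camera('wrist');vision.camera('wrist');go(.467,-.0753,.045,2.5)"
```

```text
[ 0.46711861 -0.07082408  0.19958472] [-0.067 -0.011  0.011 -0.023  0.016 -0.153]
xyz [  0.5   2.7 154.7] rot [ 0.0004  0.0004 -0.0142]
[ 0.46647627 -0.0726052   0.19969765] [-0.058 -0.012  0.005 -0.028  0.006 -0.078]
xyz [1.10e+00 1.00e-01 1.55e+02] rot [ 0.0016  0.0004 -0.0153]
```

Emit:
play_rows:
  xyz:
    - [0.5,0.3,20]
    - [1,0.6,55]
    - [1,0.6,95]
    - [1,0.6,125]
    - [1,0.6,145]
    - [1,0.6,155]
    - [1,0.6,155]
    - [1,0.6,155]
    - [1,0.6,155]
    - [1,0.6,155]
  rot:
    - [0,0,-0.015]
    - [0,0,-0.0175]
    - [0,0,-0.0175]
    - [0,0,-0.0175]
    - [0,0,-0.0175]
    - [0,0,-0.0175]
    - [0,0,-0.0175]
    - [0,0,-0.0175]
    - [0,0,-0.0175]
    - [0,0,-0.0175]
  grip: [1,1,1,1,1,1,1,0.3,0.3,0.3]

```text
time_s: 2.85
eef_pos: [0.4681, -0.0764, 0.0463]
eef_rot: [0.001, 1.0, 0.022, 0.001]
wrist_force: [0.8, 0.1, -0.8]
opening: 0.459
grasp_force: 60.3
```

Emit:
play_rows:
  xyz:
    - [0,0,0]
    - [0,0,0]
    - [0,0,-10]
    - [0,0,-40]
    - [0,0,-80]
    - [0,0,-110]
    - [0,0,-130]
    - [0,0,-140]
    - [0,0,-140]
    - [0,0,-140]
  rot:
    - [0,0,0]
    - [0,0,0]
    - [0,0,0]
    - [0,0,0]
    - [0,0,0]
    - [0,0,0]
    - [0,0,0]
    - [0,0,0]
    - [0,0,0]
    - [0,0,0]
  grip: [0.3,0.3,0.3,0.3,0.3,0.3,0.3,0.3,0.3,0.3]

```text
time_s: 4.1
eef_pos: [0.4665, -0.0756, 0.1843]
eef_rot: [0.0, 1.0, 0.022, -0.001]
wrist_force: [-0.6, 1.2, -1.3]
opening: 0.458
grasp_force: 60.5
```

```bash
python3 - <<'E'
from h import *
print(readout.get_obs()["opening"],T()[:3,3])
go(.4222,-.2823,.19,9.5)
c=shot("wrist","w2");E0=T()
s=cv2.resize(c["color"][:,:,::-1],(640,400));cv2.imwrite("pics/w2.png",s)
E
```

```text
0.4583198528957552 [ 0.46653517 -0.07561336  0.18428974]
xyz [-53.3 204.6  -5.5] rot [ 0.0007  0.0014 -0.1221]
```

View pics/w2.png

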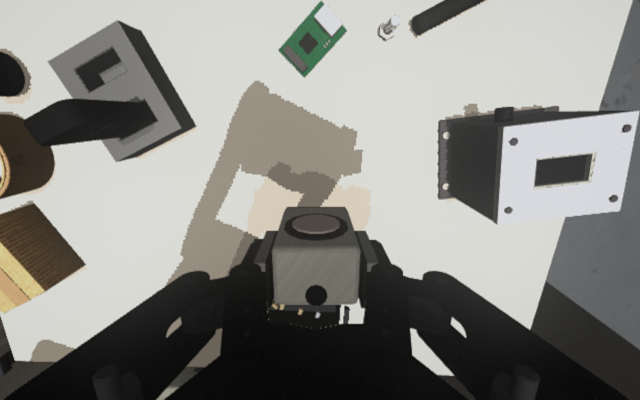

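The wrist view shows the lamp held centrally with its lens facing forward at (316,222) and the button at (316,295). Next I measure it in the hand and refine the hood pose from this view.

```bash
python3 - <<'E'
from h import *
c=load("w2");W=cloud(c);M=T();print(M[:3,3])
P=W[200:305,265:365].reshape(-1,3);L=(P-M[:3,3])@M[:3,:3]
print(np.nanpercentile(L[:,2],[5,25,50,75]))
k=abs(L[:,2]-np.nanmedian(L[np.abs(L[:,2]+.015)<.01][:,2]))<.003; Q=L[k]
print("lamp top tool z",np.median(Q[:,2]),len(Q),cv2.minAreaRect((Q[:,:2]*1000).astype(np.float32)),(Q.min(0)*1e3).round(1),(Q.max(0)*1e3).round(1))
P=W.reshape(-1,3);P=P[(abs(P[:,2]-.09)<.004)&(np.hypot(P[:,0]-.5,P[:,1]+.269)<.09)]
print("lid",len(P),cv2.minAreaRect((P[:,:2]*1000).astype(np.float32)),np.median(P[:,2]))
for n in("w2",):
  k=(abs(W[...,2]-.09)<.004)
# lid corner rays in this view
for u,v in((498,125),(638,110),(625,212),(499,223)):print((ray(c,u,v,.09)*1e3).round(1))
E
```

```text
[ 0.46649195 -0.07561471  0.18418418]
[-0.01757801 -0.01467836 -0.01338799  0.01012588]
lamp top tool z -0.014496901625237792 5232 ((0.549163818359375, -0.23849105834960938), (30.66572380065918, 43.930328369140625), 0.5241487622261047) [-14.9 -22.1 -17.5] [ 15.8  21.8 -11.5]
lid 11781 ((502.0773010253906, -271.1054992675781), (80.49205017089844, 103.61228942871094), 9.29338264465332) 0.09085147910051833
[ 534.7 -211.5   90. ]
[ 550.1 -313.7   90. ]
[ 469.8 -332.5   90. ]
[ 455.6 -230.3   90. ]
```

```bash
python3 -c "
from h import *
go(.4221,-.2832,.1842,9.4)"
```

```text
xyz [-5.340e+01  2.055e+02  2.000e-01] rot [ 0.0005  0.0016 -0.1204]
```

Emit:
play_rows:
  xyz:
    - [-8,30,0]
    - [-18,70,0]
    - [-29,110,0]
    - [-39,150,0]
    - [-47,180,0]
    - [-52,198,0]
    - [-53.4,205.5,0]
    - [-53.4,205.5,0]
    - [-53.4,205.5,0]
    - [-53.4,205.5,0]
  rot:
    - [0,0,-0.02]
    - [0,0,-0.04]
    - [0,0,-0.06]
    - [0,0,-0.08]
    - [0,0,-0.1]
    - [0,0,-0.11]
    - [0,0,-0.12]
    - [0,0,-0.12]
    - [0,0,-0.12]
    - [0,0,-0.12]
  grip: [0.3,0.3,0.3,0.3,0.3,0.3,0.3,0.3,0.3,0.3]

```text
time_s: 5.4
eef_pos: [0.423, -0.2827, 0.1855]
eef_rot: [0.001, 0.997, 0.082, 0.0]
wrist_force: [0.3, -0.1, -0.2]
opening: 0.457
grasp_force: 60.8
```

```bash
python3 - <<'E'
from h import *
go(.4221,-.2832,.1842,9.4)
c=shot("wrist","w3");W=cloud(c);M=T()
P=W.reshape(-1,3);P=P[(abs(P[:,2]-.09)<.004)&(np.hypot(P[:,0]-.5,P[:,1]+.269)<.09)]
r=cv2.minAreaRect((P[:,:2]*1000).astype(np.float32));print("lid",len(P),r,np.median(P[:,2]),T()[:3,3])
p=np.r_[np.array(r[0])/1000,.09];print("in tool",(M[:3,:3].T@(p-M[:3,3])*1000).round(1))
t=shot("top","top1");go(.4221,-.2832,.1842,9.4)
E
```

```text
xyz [-1.   0.3  1.3] rot [ 0.0013 -0.0001  0.0006]
lid 13644 ((502.10809326171875, -270.8346862792969), (80.13818359375, 100.59768676757812), 9.529790878295898) 0.090721381823903 [ 0.42302294 -0.28289255  0.18562804]
in tool [80.   0.9 95.6]
xyz [-0.9  0.   1.4] rot [ 0.0016 -0.0002  0.0004]
```

View pics/w3.png

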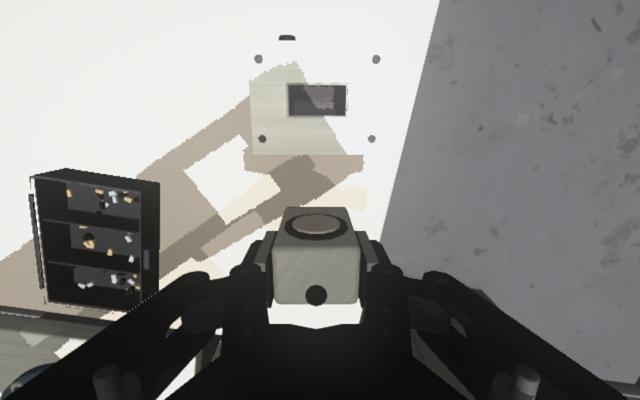

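The wrist view shows the hood squarely ahead, with its slot at (317,100) and lid corners at (250–388, 40–153). In the tool frame the hood centre is at (80.0, 0.9) mm, so it needs about 1 mm in y before lowering.

Emit:
play_rows:
  xyz:
    - [-0.5,1,15]
    - [-0.5,1,45]
    - [-0.5,1,80]
    - [-0.5,1,110]
    - [-0.5,1,128]
    - [-0.5,1,135]
    - [-0.5,1,138]
    - [-0.5,1,139]
    - [-0.5,1,139]
    - [-0.5,1,139]
  rot:
    - [0,0,0]
    - [0,0,0]
    - [0,0,0]
    - [0,0,0]
    - [0,0,0]
    - [0,0,0]
    - [0,0,0]
    - [0,0,0]
    - [0,0,0]
    - [0,0,0]
  grip: [0.3,0.3,0.3,0.3,0.3,0.3,0.3,0.3,0.3,0.3]

```text
time_s: 6.75
eef_pos: [0.4228, -0.2851, 0.0472]
eef_rot: [0.001, 0.997, 0.082, 0.0]
wrist_force: [0.8, -0.4, -2.2]
opening: 0.46
grasp_force: 60.7
```

```bash
python3 -c "
from h import *
o=readout.get_obs();print(o['eef_pos'],o['wrist_force'],o['dq'].round(3))"
```

```text
[ 0.42284551 -0.28509306  0.04716362] [ 0.76256352 -0.40481297 -2.23346021] [ 0.001  0.003  0.002 -0.    -0.001 -0.001]
```

Emit:
play_rows:
  xyz:
    - [0,0,0.5]
    - [0,0,1]
    - [0,0,1]
    - [0,0,1]
    - [0,0,1]
    - [0,0,1]
    - [0,0,1]
    - [0,0,1]
    - [0,0,1]
    - [0,0,1]
  rot:
    - [0,0,0]
    - [0,0,0]
    - [0,0,0]
    - [0,0,0]
    - [0,0,0]
    - [0,0,0]
    - [0,0,0]
    - [0,0,0]
    - [0,0,0]
    - [0,0,0]
  grip: [0.3,0.3,0.3,0.3,0.3,0.3,0.3,0.3,0.3,0.3]

```text
time_s: 8.0
eef_pos: [0.4227, -0.285, 0.0462]
eef_rot: [0.001, 0.997, 0.082, 0.0]
wrist_force: [-2.4, 0.8, 4.7]
opening: 0.462
grasp_force: 61.6
```

Contact felt, so I release and rise.

Emit:
play_rows:
  xyz:
    - [0,0,-0.3]
    - [0,0,-0.3]
    - [0,0,-0.3]
    - [0,0,-0.3]
    - [0,0,-15]
    - [0,0,-50]
    - [0,0,-90]
    - [0,0,-125]
    - [0,0,-145]
    - [0,0,-155]
  rot:
    - [0,0,0]
    - [0,0,0]
    - [0,0,0]
    - [0,0,0]
    - [0,0,0]
    - [0,0,0]
    - [0,0,0]
    - [0,0,0]
    - [0,0,0]
    - [0,0,0]
  grip: [0.55,0.8,1,1,1,1,1,1,1,1]

```text
time_s: 9.25
eef_pos: [0.423, -0.2851, 0.2029]
eef_rot: [0.002, 0.997, 0.082, 0.001]
wrist_force: [-0.0, -0.5, 0.1]
opening: 1.0
grasp_force: 0.0
```

```bash
python3 - <<'E'
from h import *
for _ in range(3):vision.camera("side")
c=shot("wrist","w4")
t=shot("top","top2")
for c in(c,t):
  W=cloud(c).reshape(-1,3)
  for n,z,p,rad in(("lid",.09,(.501,-.27),.08),("lamp",.06,(.422,-.284),.035)):
    P=W[(abs(W[:,2]-z)<.0035)&(np.hypot(W[:,0]-p[0],W[:,1]-p[1])<rad)]
    r=cv2.minAreaRect((P[:,:2]*1000).astype(np.float32));print(n,len(P),np.round(r[0],1),np.round(r[1],1),round(r[2],2))
    if n=="lid": L=r
  a=np.radians(9.5);d=np.array(r[0])-np.array(L[0]);print("lamp in hood",d@[np.cos(a),np.sin(a)],d@[-np.sin(a),np.cos(a)])
M=T();print(M[:3,3])
E
```

```text
lid 11825 [ 502.4 -270.8] [ 79.7 100.7] 9.42
lamp 1183 [ 423.1 -285. ] [29.4 40.8] 9.81
lamp in hood -80.55759719172848 -0.8757482257530318
lid 1249 [ 500.8 -269. ] [ 79.9 101.3] 9.45
lamp 37 [ 426.8 -281. ] [17.9 38.5] 9.52
lamp in hood -74.9632454221485 0.41165812886292696
[ 0.4220219  -0.2840926   0.19964245]
```

Lamp in the hood frame is (-80.6, -0.9) mm and square to within about 0.4°, which is good. Now the grille.

```bash
python3 -c "
from h import *
go(.5216,.1013,.22,27.9)"
```

```text
xyz [ 161.  -364.   -20.5] rot [-0.      0.0009 -0.3233]
```

Emit:
play_rows:
  xyz:
    - [10,-20,-10]
    - [25,-57,-20]
    - [47,-107,-20]
    - [70,-160,-20]
    - [94,-213,-20]
    - [117,-265,-20]
    - [138,-312,-20]
    - [153,-345,-20]
    - [160,-360,-20]
    - [161,-364,-20]
  rot:
    - [0,0,-0.02]
    - [0,0,-0.05]
    - [0,0,-0.1]
    - [0,0,-0.15]
    - [0,0,-0.2]
    - [0,0,-0.24]
    - [0,0,-0.28]
    - [0,0,-0.31]
    - [0,0,-0.32]
    - [0,0,-0.323]
  grip: [1,1,1,1,1,1,1,1,1,1]

```text
time_s: 10.75
eef_pos: [0.5217, 0.1011, 0.2192]
eef_rot: [0.001, 0.97, 0.241, -0.001]
wrist_force: [1.2, 0.3, -0.2]
opening: 0.997
grasp_force: 0.0
```

```bash
python3 - <<'E'
from h import *
for _ in range(4):vision.camera("side")
c=shot("wrist","w5");print(T()[:3,3])
W=cloud(c).reshape(-1,3)
for n,z,p,rad in(("top",.122,(.5216,.1013),.04),("rack",.035,(.543,.1125),.09)):
    P=W[(abs(W[:,2]-z)<.004)&(np.hypot(W[:,0]-p[0],W[:,1]-p[1])<rad)]
    r=cv2.minAreaRect((P[:,:2]*1000).astype(np.float32));print(n,len(P),np.round(r[0],1),np.round(r[1],1),round(r[2],2),np.median(P[:,2]))
t=shot("top","top3");W=cloud(t).reshape(-1,3)
p=(.422,-.2845);P=W[(abs(W[:,2]-.06)<.0035)&(np.hypot(W[:,0]-p[0],W[:,1]-p[1])<.035)]
print(len(P),cv2.minAreaRect((P[:,:2]*1000).astype(np.float32)))
go(.5216,.1013,.107,27.9)
E
```

```text
[0.52191862 0.09969087 0.21996301]
top 875 [523.8 100.1] [17.6 36.4] 27.37 0.12234421308996576
rack 4243 [544.1 110.9] [99.6 76.3] 27.78 0.0357689134079992
195 ((421.0063171386719, -282.60284423828125), (29.54937744140625, 39.66763687133789), 9.064623832702637)
xyz [  0.4  -1.7 113.1] rot [ 0.0017  0.0005 -0.0019]
```

View pics/w5.png

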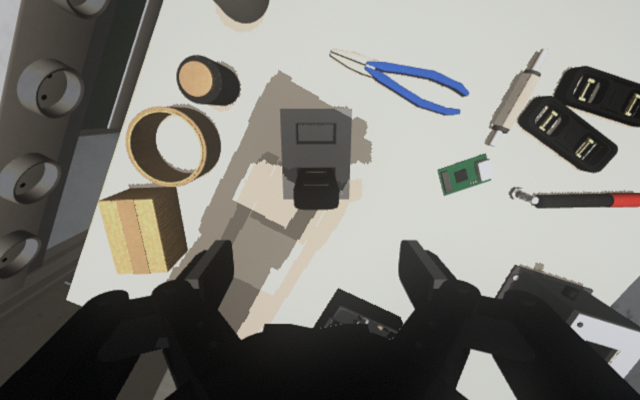

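The wrist view shows the grille top at (316,190) in the rack's near pocket, upright between the fingers, with clear space around it.

Emit:
play_rows:
  xyz:
    - [1.6,0.1,15]
    - [1.6,0.1,45]
    - [1.6,0.1,75]
    - [1.6,0.1,98]
    - [1.6,0.1,109]
    - [1.6,0.1,113]
    - [1.6,0.1,113]
    - [1.6,0.1,113]
    - [1.6,0.1,113]
    - [1.6,0.1,113]
  rot:
    - [0.001,0,0]
    - [0.0017,0,0]
    - [0.0017,0,0]
    - [0.0017,0,0]
    - [0.0017,0,0]
    - [0.0017,0,0]
    - [0.0017,0,0]
    - [0.0017,0,0]
    - [0.0017,0,0]
    - [0.0017,0,0]
  grip: [1,1,1,1,1,1,1,0.6,0.3,0.3]

```text
time_s: 12.3
eef_pos: [0.5243, 0.1013, 0.1079]
eef_rot: [0.0, 0.971, 0.241, 0.001]
wrist_force: [0.3, 0.7, 0.1]
opening: 0.442
grasp_force: 60.0
```

Emit:
play_rows:
  xyz:
    - [0,0,0]
    - [0,0,0]
    - [0,0,0]
    - [0,0,-5]
    - [0,0,-15]
    - [0,0,-35]
    - [0,0,-60]
    - [0,0,-80]
    - [0,0,-90]
    - [0,0,-90]
  rot:
    - [0,0,0]
    - [0,0,0]
    - [0,0,0]
    - [0,0,0]
    - [0,0,0]
    - [0,0,0]
    - [0,0,0]
    - [0,0,0]
    - [0,0,0]
    - [0,0,0]
  grip: [0.3,0.3,0.3,0.3,0.3,0.3,0.3,0.3,0.3,0.3]

```text
time_s: 13.55
eef_pos: [0.5239, 0.1013, 0.1977]
eef_rot: [0.0, 0.971, 0.241, 0.0]
wrist_force: [0.1, -0.4, -0.9]
opening: 0.444
grasp_force: 60.1
```

```bash
python3 - <<'E'
from h import *
go(.5016,-.2705,.26,9.5)
E
```

```text
xyz [-193.5  318.3  -62.3] rot [ 0.0004 -0.0009  0.3209]
```

Emit:
play_rows:
  xyz:
    - [-5,8,-20]
    - [-20,33,-32]
    - [-45,74,-32]
    - [-75,123,-32]
    - [-105,173,-32]
    - [-135,222,-32]
    - [-160,263,-32]
    - [-180,296,-32]
    - [-190,313,-32]
    - [-193.5,318.3,-32]
  rot:
    - [0,0,0.01]
    - [0,0,0.03]
    - [0,0,0.07]
    - [0,0,0.12]
    - [0,0,0.17]
    - [0,0,0.22]
    - [0,0,0.26]
    - [0,0,0.3]
    - [0,0,0.315]
    - [0,0,0.321]
  grip: [0.3,0.3,0.3,0.3,0.3,0.3,0.3,0.3,0.3,0.3]

```text
time_s: 14.8
eef_pos: [0.501, -0.2707, 0.2282]
eef_rot: [-0.001, 0.997, 0.082, -0.001]
wrist_force: [1.0, 1.1, -0.6]
opening: 0.441
grasp_force: 60.2
```

```bash
python3 - <<'E'
from h import *
for _ in range(5):vision.camera("side")
w=shot("wrist","w6");M=T();print(M[:3,3]);s=shot("side","side6");t=shot("top","top6")
go(.5016,-.2705,.23,9.5)
W=cloud(w);P=W[200:,:].reshape(-1,3);L=(P-M[:3,3])@M[:3,:3]
Q=L[(abs(L[:,2]+.014)<.004)&(abs(L[:,0])<.03)&(abs(L[:,1])<.03)];print("top in tool",np.median(Q[:,2]),len(Q),cv2.minAreaRect((Q[:,:2]*1000).astype(np.float32)))
# visible faces of grille below
for z in(.0,.02,.04,.06,.08,.095):
  L2=(W.reshape(-1,3)-M[:3,3])@M[:3,:3];Q=L2[(abs(L2[:,2]-z)<.004)&(abs(L2[:,0])<.04)&(abs(L2[:,1])<.03)]
  if len(Q):print(z,len(Q),(np.percentile(Q,[2,98],axis=0)*1e3).round(1).tolist())
P=W.reshape(-1,3);P=P[(abs(P[:,2]-.09)<.004)&(np.hypot(P[:,0]-.5,P[:,1]+.269)<.09)]
r=cv2.minAreaRect((P[:,:2]*1000).astype(np.float32));print("lid",r)
k=lambda c,u,v,w_,h,f:cv2.resize(c["color"][v:v+h,u:u+w_,::-1],(w_*f,h*f),interpolation=cv2.INTER_CUBIC)
cv2.imwrite("pics/c6.png",np.hstack([k(s,280,170,100,120,5)[:600,:400],k(w,220,120,200,300-100,2)[:600].repeat(1,0) if 0 else cv2.resize(w["color"][80:380,210:410,::-1],(400,600))]))
E
```

```text
[ 0.50164786 -0.26923539  0.22907625]
xyz [-0.2  0.9 -0.8] rot [-0.      0.0003  0.0013]
top in tool -0.014269007217446665 3438 ((0.5189552307128906, -0.13124465942382812), (59.64972686767578, 22.790958404541016), 89.68311309814453)
0.0 500 [[3.9, -29.2, -3.8], [11.7, 29.3, 3.9]]
0.02 419 [[1.8, -17.7, 16.2], [8.2, 18.5, 23.4]]
0.04 293 [[2.6, -17.5, 36.1], [8.1, 18.4, 43.8]]
0.06 157 [[0.3, -17.5, 56.3], [8.0, 18.9, 64.0]]
0.08 118 [[3.2, -17.7, 76.1], [8.0, 18.9, 83.1]]
0.095 241 [[3.8, -15.0, 91.6], [8.1, 16.2, 98.2]]
lid ((501.939208984375, -270.7796325683594), (80.4722671508789, 100.29181671142578), 9.422316551208496)
```

View pics/c6.png

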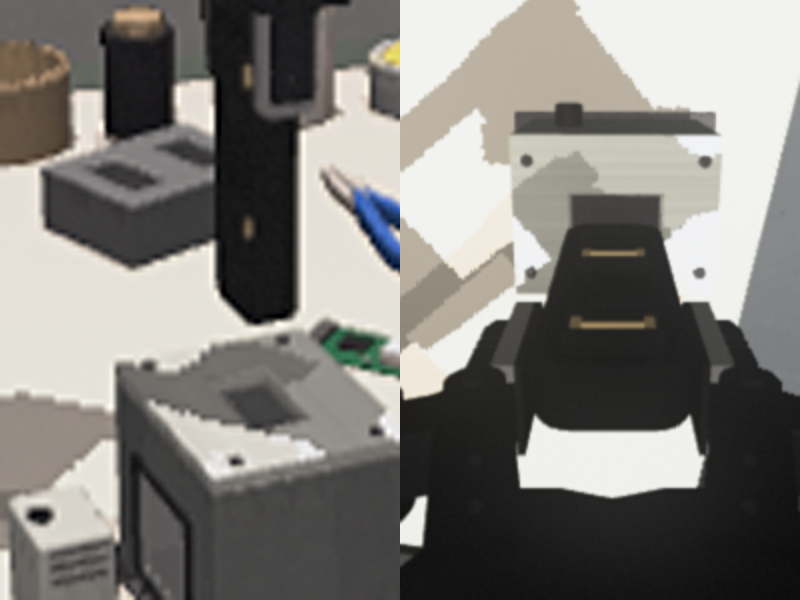

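The crops show the grille hanging upright above the slot with the slot's far edge visible. I'll compare slot and grille in the tool frame from this same picture.

```bash
python3 - <<'E'
from h import *
w=load("w6");go(.5016,-.2705,.23,9.5)
# tool pose at shot = E @ inv(hand_eye)
he=vision.camera("wrist")["hand_eye"];M=w["E"]@np.linalg.inv(he)
def tl(u,v,z=.09):return ((ray(w,u,v,z)-M[:3,3])@M[:3,:3]*1e3).round(1)
g=cv2.cvtColor(w["color"],cv2.COLOR_RGB2GRAY).astype(int)
print(M[:3,3],g[184,285:352].tolist());print(g[165:192,318].tolist())
print("slot far edge",tl(318,176.5),"L",tl(295.2,184),"R",tl(341.5,184))
W=cloud(w);L=(W-M[:3,3])@M[:3,:3]*1e3
for v in(205,220,250,262):
  r=L[v,280:360];k=(r[:,2]>15)&(r[:,2]<102)&(abs(r[:,1])<25);r=r[k];print(v,r[:,2].mean().round(1),"y",r[:,1].min().round(1),r[:,1].max().round(1),"x med",np.median(r[:,0]).round(2),np.percentile(r[:,0],90).round(2))
P=W.reshape(-1,3);P=P[(abs(P[:,2]-.09)<.004)&(np.hypot(P[:,0]-.5,P[:,1]+.269)<.09)];r=cv2.minAreaRect((P[:,:2]*1000).astype(np.float32))
print("lid in tool",((np.r_[np.array(r[0])/1e3,.09]-M[:3,3])@M[:3,:3]*1e3).round(1))
E
```

```text
xyz [-0.2  0.9 -0.8] rot [-0.      0.0003  0.0013]
[ 0.50162469 -0.26914691  0.22898703] [156, 156, 156, 156, 155, 156, 156, 157, 150, 135, 107, 76, 68, 68, 66, 68, 67, 67, 67, 69, 66, 67, 66, 68, 66, 68, 65, 66, 65, 66, 65, 64, 67, 67, 66, 67, 64, 67, 66, 65, 67, 66, 66, 67, 67, 66, 68, 66, 68, 68, 66, 68, 66, 68, 92, 149, 172, 190, 194, 194, 194, 194, 193, 195, 192, 193, 194]
[199, 200, 196, 192, 192, 194, 195, 195, 194, 195, 196, 179, 120, 69, 66, 68, 66, 68, 68, 67, 65, 65, 65, 65, 66, 65, 60]
slot far edge [ 12.4   2.6 139. ] L [  4.9 -19.4 139. ] R [  4.9  25.4 139. ]
205 73.8 y -18.1 19.3 x med 4.65 7.68
220 42.8 y -17.9 19.2 x med 5.13 7.69<stdin>:11: RuntimeWarning: Mean of empty slice.
  ret = ret.dtype.type(ret / rcount)
Traceback (most recent call last):
ValueError: zero-size array to reduction operation minimum which has no identity
```

Emit:
play_rows:
  xyz:
    - [0.5,0.5,4]
    - [1,1,10]
    - [1.6,1.2,18]
    - [1.6,1.2,25]
    - [1.6,1.2,29]
    - [1.6,1.2,31]
    - [1.6,1.2,32]
    - [1.6,1.2,32]
    - [1.6,1.2,32]
    - [1.6,1.2,32]
  rot:
    - [0,0,0]
    - [0,0,0]
    - [0,0,0]
    - [0,0,0]
    - [0,0,0]
    - [0,0,0]
    - [0,0,0]
    - [0,0,0]
    - [0,0,0]
    - [0,0,0]
  grip: [0.3,0.3,0.3,0.3,0.3,0.3,0.3,0.3,0.3,0.3]

```text
time_s: 16.5
eef_pos: [0.5032, -0.2715, 0.1973]
eef_rot: [0.0, 0.997, 0.083, -0.0]
wrist_force: [0.7, -0.2, 0.2]
opening: 0.44
grasp_force: 60.2
```

```bash
python3 - <<'E'
from h import *
for _ in range(3):vision.camera("side")
w=shot("wrist","w7");s=shot("side","side7");print(T()[:3,3],readout.get_obs()["wrist_force"])
a=cv2.resize(w["color"][150:250,260:380,::-1],(480,400),interpolation=cv2.INTER_CUBIC)
b=cv2.resize(s["color"][220:280,305:365,::-1],(320,400),interpolation=cv2.INTER_CUBIC)
cv2.imwrite("pics/c7.png",np.clip(np.hstack([a,b])*1.5,0,255).astype(np.uint8))
E
```

```text
[ 0.50317689 -0.27144333  0.19709912] [-0.58670402  0.02918036  0.3823257 ]
```

View pics/c7.png

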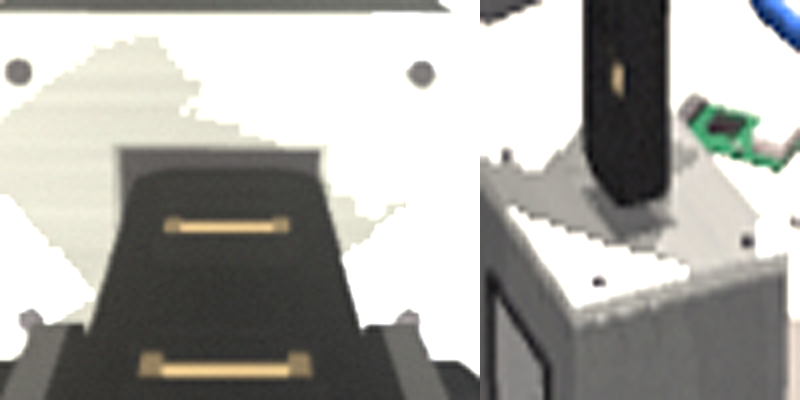

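```bash
python3 - <<'E'
from h import *
w=load("w7");he=vision.camera("wrist")["hand_eye"];M=w["E"]@np.linalg.inv(he)
print(w["K"].round(1).tolist(),M[:3,3])
P=lambda cx,cy:(260+(cx+.5)/4-.5,150+(cy+.5)/4-.5)
def tl(cx,cy,z):
    u,v=P(cx,cy);return ((ray(w,u,v,z)-M[:3,3])@M[:3,:3]*1e3).round(1)
print("far",tl(220,147,.09),"L",tl(119,160,.09),"R",tl(322,160,.09))
zb=M[2,3]-.1029
print("bottom edge",zb,tl(225,169,zb))
L=(cloud(w)-M[:3,3])@M[:3,:3]*1e3
g=cv2.cvtColor(w["color"],cv2.COLOR_RGB2GRAY).astype(int)
for v in(196,200,205,210,220,228):
  r=L[v,275:365];k=(r[:,2]>15)&(r[:,2]<100)&(abs(r[:,1])<25);q=r[k]
  if len(q):print(v,"z",q[:,2].mean().round(1),"y",q[:,1].min().round(1),q[:,1].max().round(1),"x",np.percentile(q[:,0],[10,50,90]).round(1))
for v in (185,186,188,190,191,192,193,194,195,198):print(v,L[v,318].round(1),g[v,318])
E
```

```text
[[280.1, 0.0, 315.7], [0.0, 280.1, 194.1], [0.0, 0.0, 1.0]] [ 0.50318242 -0.27145761  0.19714025]
far [ 10.8  -0.5 107.1] L [  8.  -22.1 107.1] R [  8.   21.3 107.1]
bottom edge 0.09424024854909945 [  7.2   0.6 102.9]
196 z 94.0 y -17.7 19.0 x [5.5 5.9 7.4]
200 z 85.0 y -17.6 20.1 x [4.9 5.2 7.4]
205 z 73.9 y -18.1 19.4 x [4.2 4.6 7.5]
210 z 62.7 y -17.7 19.1 x [4.3 4.7 7.5]
220 z 42.9 y -17.9 19.3 x [4.6 5.  7.5]
228 z 30.6 y -18.6 18.9 x [4.2 4.6 7.6]
185 [ 12.5   2.4 105.4] 147
186 [ 11.2   2.4 107. ] 126
188 [-13.2   3.1 192.1] 65
190 [-16.    3.1 193.5] 65
191 [-17.    3.1 192.6] 59
192 [-18.    3.1 191.7] 49
193 [ 7.6  2.3 97.9] 43
194 [ 7.   2.3 97.2] 44
195 [ 6.4  2.3 96.1] 45
198 [ 4.   2.3 95.4] 44
```

In the tool frame the slot centre is (-0.2, -0.4) and the grille about (-1.4, +0.6). I'll shift (+1.2, -1.0) and enter slowly.

Emit:
play_rows:
  xyz:
    - [1,-0.8,0]
    - [1.2,-1,0]
    - [1.2,-1,0]
    - [1.2,-1,2]
    - [1.2,-1,4]
    - [1.2,-1,6]
    - [1.2,-1,8]
    - [1.2,-1,10]
    - [1.2,-1,12]
    - [1.2,-1,12]
  rot:
    - [0,0,0]
    - [0,0,0]
    - [0,0,0]
    - [0,0,0]
    - [0,0,0]
    - [0,0,0]
    - [0,0,0]
    - [0,0,0]
    - [0,0,0]
    - [0,0,0]
  grip: [0.3,0.3,0.3,0.3,0.3,0.3,0.3,0.3,0.3,0.3]

```text
time_s: 18.05
eef_pos: [0.5041, -0.2702, 0.1849]
eef_rot: [-0.0, 0.997, 0.083, -0.0]
wrist_force: [-0.4, -0.6, -1.1]
opening: 0.44
grasp_force: 60.2
```

```bash
python3 - <<'E'
from h import *
for _ in range(3):vision.camera("side")
w=shot("wrist","w8");s=shot("side","side8");o=readout.get_obs();print(T()[:3,3],o["wrist_force"],o["torque"])
L=(cloud(w)-T()[:3,3])@T()[:3,:3]*1e3
for v in(196,200,205,210):
  r=L[v,275:365];k=(r[:,2]>15)&(r[:,2]<90)&(abs(r[:,1])<25);q=r[k]
  if len(q):print(v,"z",q[:,2].mean().round(1),"y",q[:,1].min().round(1),q[:,1].max().round(1),"x",np.percentile(q[:,0],[10,50,90]).round(1))
a=cv2.resize(w["color"][150:250,260:380,::-1],(480,400),interpolation=cv2.INTER_CUBIC)
b=cv2.resize(s["color"][220:280,305:365,::-1],(320,400),interpolation=cv2.INTER_CUBIC)
cv2.imwrite("pics/c8.png",np.clip(np.hstack([a,b])*1.5,0,255).astype(np.uint8))
E
```

```text
[ 0.50424328 -0.27030863  0.18518929] [-0.54304295 -0.77127383  0.01726698] [ 0.02661013 -0.01207906  0.00929559]
196 z 88.6 y -16.7 18.9 x [7.5 7.7 8.2]
200 z 84.6 y -17.6 20.0 x [5.  5.3 7.6]
205 z 74.0 y -18.2 19.2 x [4.  4.6 7.6]
210 z 62.8 y -17.9 19.0 x [4.2 4.7 7.5]
```

View pics/c8.png

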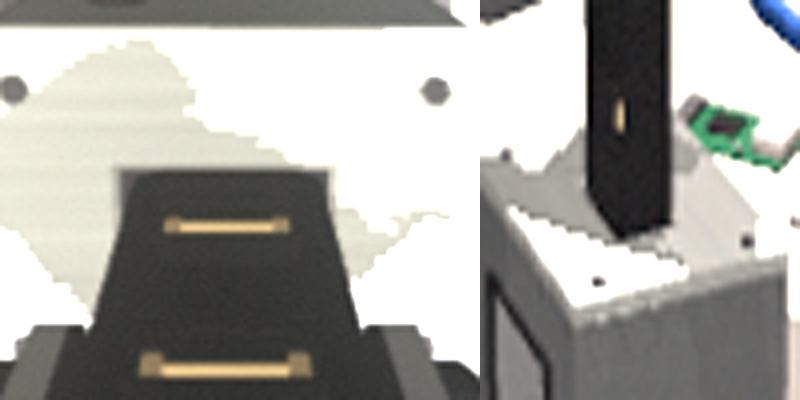

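The grille end is inside the slot with an even gap left and right (117→135 and 315→330 in the crop) and no force felt. I'll continue down.

Emit:
play_rows:
  xyz:
    - [0,0,2]
    - [0,0,5]
    - [0,0,8]
    - [0,0,11]
    - [0,0,14]
    - [0,0,17]
    - [0,0,20]
    - [0,0,23]
    - [0,0,25]
    - [0,0,25]
  rot:
    - [0,0,0]
    - [0,0,0]
    - [0,0,0]
    - [0,0,0]
    - [0,0,0]
    - [0,0,0]
    - [0,0,0]
    - [0,0,0]
    - [0,0,0]
    - [0,0,0]
  grip: [0.3,0.3,0.3,0.3,0.3,0.3,0.3,0.3,0.3,0.3]

```text
time_s: 19.55
eef_pos: [0.5041, -0.2702, 0.1599]
eef_rot: [-0.0, 0.997, 0.083, -0.0]
wrist_force: [-0.4, -0.2, 0.4]
opening: 0.442
grasp_force: 60.2
```

```bash
python3 - <<'E'
from h import *
for _ in range(4):vision.camera("side")
w=shot("wrist","w9");M=T();o=readout.get_obs();print(M[:3,3],o["wrist_force"],o["torque"])
L=(cloud(w)-M[:3,3])@M[:3,:3]*1e3
g=cv2.cvtColor(w["color"],cv2.COLOR_RGB2GRAY).astype(int)
zl=(M[2,3]-.09)*1e3
k=(abs(L[...,2]-zl)<4)&(abs(L[...,0])<60)&(abs(L[...,1])<70);Q=L[k]
print("lid",cv2.minAreaRect(Q[:,:2].astype(np.float32)))
for v in range(195,222,4):
  r=L[v];i=np.where((abs(r[:,1])<30)&(abs(r[:,2]-zl)<3))[0]; a=i[i<318];b=i[i>318]
  print(v,"lid inner y",r[a.max(),1].round(1) if len(a) else None,r[b.min(),1].round(1) if len(b) else None,"x",r[a.max(),0].round(1) if len(a) else None)
for v in range(188,206,1):print(v,L[v,318].round(1),g[v,318])
E
```

```text
[ 0.50423235 -0.27032958  0.16020501] [ 0.01519632 -0.35929562  0.22628476] [-0.00262224 -0.03121927 -0.00553561]
lid ((5.681703567504883, 0.07572174072265625), (64.94390869140625, 100.49564361572266), 0.1738121658563614)
195 lid inner y 1.3 2.8 x 14.4
199 lid inner y 1.3 2.8 x 11.6
203 lid inner y -15.0 16.7 x 7.0
207 lid inner y 1.3 3.6 x 4.4
211 lid inner y -21.6 21.9 x 1.3
215 lid inner y -21.6 22.7 x -1.4
219 lid inner y -22.3 23.4 x -4.3
188 [19.3  2.  69.9] 176
189 [18.7  2.  69.4] 147
190 [17.9  2.  69.8] 142
191 [17.4  2.  68.9] 145
192 [16.4  2.  69.7] 145
193 [16.1  2.  68.4] 146
194 [14.6  2.  70.8] 145
195 [14.4  2.  69.1] 148
196 [13.6  2.  69. ] 147
197 [12.8  2.  69.5] 146
198 [12.3  2.  68.5] 147
199 [11.1  2.  70. ] 146
200 [10.8  2.  68.5] 131
201 [ 9.6  2.  69.9] 93
202 [ 3.3  2.2 87.1] 42
203 [ 5.9  2.1 76.6] 36
204 [ 5.1  2.1 76.7] 43
205 [ 4.3  2.1 76.7] 84
```

Emit:
play_rows:
  xyz:
    - [0,0,2]
    - [0,0,5]
    - [0,0,8]
    - [0,0,11]
    - [0,0,14]
    - [0,0,17]
    - [0,0,20]
    - [0,0,23]
    - [0,0,25.5]
    - [0,0,25.5]
  rot:
    - [0,0,0]
    - [0,0,0]
    - [0,0,0]
    - [0,0,0]
    - [0,0,0]
    - [0,0,0]
    - [0,0,0]
    - [0,0,0]
    - [0,0,0]
    - [0,0,0]
  grip: [0.3,0.3,0.3,0.3,0.3,0.3,0.3,0.3,0.3,0.3]

```text
time_s: 21.05
eef_pos: [0.504, -0.2701, 0.1343]
eef_rot: [-0.0, 0.997, 0.083, -0.0]
wrist_force: [0.1, -0.2, 0.3]
opening: 0.443
grasp_force: 60.2
```

```bash
python3 - <<'E'
from h import *
for _ in range(6):vision.camera("side")
s=shot("side","side10");w=shot("wrist","w10");M=T();o=readout.get_obs();print(M[:3,3],o["wrist_force"],o["torque"],o["dq"].round(3),o["opening"])
W=cloud(w).reshape(-1,3);L=(W-M[:3,3])@M[:3,:3]*1e3
Q=L[(abs(L[:,0])<7)&(abs(L[:,1])<10)&(L[:,2]<0)&(L[:,2]>-30)];print("grille top tool z",np.median(Q[:,2]))
b=cv2.resize(s["color"][170:310,255:385,::-1],(557,600),interpolation=cv2.INTER_CUBIC);cv2.imwrite("pics/c10.png",b)
E
```

```text
[ 0.50421101 -0.27029676  0.13466544] [ 0.26410644  0.56172357 -0.0914301 ] [ 0.02681771  0.01238488 -0.0299278 ] [-0.     0.002  0.001 -0.    -0.002  0.   ] 0.44522240295703525
grille top tool z -14.840309888679226
```

View pics/c10.png

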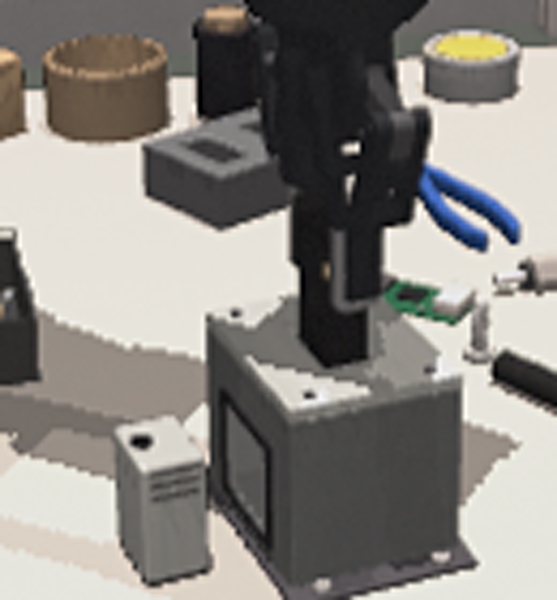

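The side view shows the grille half inside the slot and still held, with no side force, and the lamp standing in front of the window.

```bash
python3 -c "
from h import *
print(ctrl.hand_in())"
```

```text
the job is handed in; nothing more can be done
None
```

The job is handed in at about 21 s on the clock: the light stands about 25 mm in front of the window (within 1 mm of centre by camera), and the grille is held half-inserted in the slot, with no measurable side force.

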